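# Fetch the flask cap from under the bench shelf with the reacher

## Task

The blue flask cap has rolled under the low clear shelf where no hand fits. Pick up the little reacher by its grip, slip its open jaws over the blue cap, squeeze the trigger to clamp it there, and draw it out under that grip until it is fully clear of the shelf; then release it standing on the open bench, with the reacher laid flat and its jaws open. Do not touch the cap with the gripper, and leave the orange cap where it is.

Things in the scene. Friction and masses are not known exactly. Their poses are not given: they have to be found in the camera images.
- reacher: Small reacher lying flat, 220 mm long, 180 g, balanced near its grip. Origin: underside, mid-grip; x to the jaws, y to the trigger side. Grip: grey block 100 mm long, 40 mm high, outer face at y = -30 mm; facing it, the green trigger plate, 60 mm long about x = 0, 3 to 39 mm high, outer face at y = +30 mm. Pinch across y from above at x = 0: 60 mm wide when free; only the trigger moves.
- jaws (a point): Middle between the reacher's two rubber jaw pads: 150 mm ahead of its origin (x), 14 mm up; axes as the reacher. Pads 40 mm long in x, 4 to 24 mm high, 60 mm apart when free (68 at the tips, 82 over the outside). They close evenly from both sides, 2.5 mm for each mm of trigger. Axes and place do not change as they close.
- trigger (a joint): How far the trigger is squeezed, m: 0 free (jaws open), 0.012 jaws shut on a cap, 0.016 stop. Its spring needs 6 N to start, 11 N at 0.012, and reopens the jaws when let go. Squeezed 1 to 4 mm (pads 59 to 56 mm apart) the reacher is held well enough to lift or slide, jaws still nearly open; a full grip of 30 N clamps the cap firmly.
- blue_cap: The cap to fetch: blue ribbed screw cap, 30 mm diameter, 20 mm high, about 20 g, standing on the bench under the shelf. Origin: centre of its underside; z up.
- orange_cap: Orange cap of the same size, also under the shelf, 100 mm or more to one side of the blue one; to be left alone. Origin: centre of its underside.
- shelf: Fixed clear board on two end walls: 200 mm deep (x), 440 wide (y), underside 52 and top 58 mm above the bench; flat boxes on its ends reach 83 mm. Origin: on the bench under its middle; x points into the gap, away from the robot: the open front edge (blue strip) is at x = -100 mm, the end walls (12 mm) at y = -214 and +214 mm. The caps stand 45 to 80 mm behind the front edge.
There are look-alikes about, which are no part of the job. Of the things that look like the reacher, take the one that is farthest to the robot's left at the start.

How it is judged:
By the outcome, as a careful person would: the job done as asked, in the order asked, and still so for the second after the job is handed in, with the robot touching nothing.
It also fails if it takes over 48 s, if anything falls off the work surface, if the arm or the gripper's body presses on something with over 40 N, if the wrist force passes 120 N, or if a joint passes its speed limit or range.

## Robot

A 6-joint arm with a two-finger parallel gripper is mounted at the origin on the work surface. World frame = base frame: x ahead of the robot, y to its left, z up, the work surface at z = 0. Lengths are in m, angles in rad, forces in N, time in s.
With the tool pointing down it reaches from about 0.425 to 1.125 m from the base axis. Payload 14.9 kg.
Tool frame: the origin (TCP) lies between the finger pads; the fingertips stand ahead of it and the grasp point (between the pads) lies 11 mm behind it (env.nose_length is the z of the fingertips in the tool frame, in m); z points along the fingers, y is the line along which they close (so a half turn about z gives the same grasp; the last joint's range is limited). The gripper opens to 91 mm and grips with 3 to 60 N. Pads are 32 mm wide; open, the fingers measure 118 mm over their backs; the gripper's body (76 mm by 178 mm) begins 60 mm behind the grasp point.
Start: joints at [1.174, 0.379, 1.734, -0, 1.028, -0.033], TCP at [0.249, 0.654, 0.222] pointing down, gripper open.
Joint ranges: [-2.77, 2.77], [-0.74, 2.19], [0, 2.66], [-1.06, 4.2], [0.31, 2.87], [-3.08, 3.08]. Speed limits (rad/s): [1.89, 1.89, 2.39, 3.14, 3.14, 3.14].

## Interface

Orientations are given as a 3x3 rotation matrix whose columns are the frame's x, y, z axes.
In Python, from cell import env gives the robot as it stands. The module is installed in compiled form; this text tells all that it offers.
- The arm moves only by the tool drive_tool, never from a script. Its argument "targets" is a list of rows, each a list of 7 numbers: the shift along the tool's x, y, z in cm, then the turn, a rotation vector about the tool's x, y, z in degrees, then the closure, from 0 (fully open) to 1 (shut). A call has 1 to 5 rows; each row shifts and turns the commanded pose from where the row before left it, along the tool's axes as they then stand; what a row does not reach is not made up. A row lasts 1/8 s, in which the tool goes at most 62.5 mm and 10.7 degrees, less where a joint would pass 70% of its speed; a pose out of reach is approached as far as the arm can. A call with a gripper value outside its range is refused whole. The fingers move at their own pace and stop on an object; "grip_force" is the grip in N (left out, the last holds). Time passes only in rows, so rows that do not move let the fingers close. It gives the time, the measured TCP pose, the force, the opening and the grip force at its end, in the units of the state.
- env.observe(): the state, without advancing time (a new reading comes with each control period).
- env.get_image(name): name is "scene" or "top" or "wrist"; returns (picture, depth): 480x640x3 uint8, red, green, blue; 480x640 float32, m along the optical axis (not along the pixel's ray), 0 where there is no reading.
- env.calibration(name): a dict with "fx", "fy", "cx", "cy" (pixels), "view" (4x4, takes a point from world to camera coordinates). Camera axes: x right, y down, z forward; pixel columns grow to the right and rows downward; lengths in m; the calibration is good to about 2 mm. A picture is of the moment at which its call begins: read the wrist's pose just before it. calibration takes no time and is no camera call; for the wrist camera it gives the pose at the moment of the call.
- env.sign_off(): hands the job in; it is judged then, once.
Trained networks look in the newest picture that a camera, given by its name, has taken for a name from the list of things; names that differ only in an ending like _2 or _b are one class to them, and where a whole thing is asked for, a point or a joint stands for the part that bears it (a point fixed in the world has none). Each returns a list of dicts, best first, with "conf" (0 to 1); they miss things now and then, are a little off and sometimes report something else, mostly with a low value. They report only what shows in the picture. A call takes as long as a camera call. They do not tell look-alikes from the thing itself.
- env.look_for(camera, name): "extent" ([left, top, right, bottom] as shares, 0 to 1, of the picture: columns of its width, rows of its height, round what is visible of it).
- env.spot_point(camera, name): "xy" ([column, row] as shares, 0 to 1, of the picture: columns of its width, rows of its height: a listed point, or the origin of a listed thing).
The state is a dict: "t": time; "joint_pos": joint angles; "qd": joint speeds; "joint_efforts": joint torques, N m; "tool_pos": TCP position; "orientation": TCP orientation; "wrist_force": force on the tool from outside, world axes, zero at the start; "moment": the same for the moment, N m; "width": finger opening in m; "grasp_force": force on a finger pad.
Only numpy, scipy, OpenCV 4.12 (cv2) and the standard library are available. Lean on these libraries where they do the work, as an engineer would, in place of code of your own. Each camera call takes 0.05 s, during which the arm holds its last target. There are 200 camera calls.

## Working session

There is one attempt and no reset: what is moved stays moved. The work goes in short steps, Python scripts to look and compute and a tool call to move; the robot and the scene stay as the last step left them, time stands still between calls to the robot, and variables do not carry over. Pictures are saved under pics/ and viewed, at most 10 in all, crops included, and the job is handed in when it is done.

Besides the shell and the picture viewer there is one more tool, called after ">>>" as a command line: name --pt "numbers of a row" for each row, then --argument value for the rest. drive_tool: Moves the arm, as the interface text tells. Its arguments: {"type":"object","properties":{"targets":{"type":"array","items":{"type":"array","items":{"type":"number"}}},"grip_force":{"type":"number"}},"required":["targets"]}

```bash
mkdir -p pics; ls
cat > h.py <<'E'
import numpy as np, cv2
from cell import env
def px2w(cam,u,v,z=None,d=None):
    c=env.calibration(cam);V=np.linalg.inv(np.array(c["view"]))
    r=np.array([(u-c["cx"])/c["fx"],(v-c["cy"])/c["fy"],1.0])
    o=V[:3,3];w=V[:3,:3]@r
    s=d if d is not None else (z-o[2])/w[2]
    return o+s*w
def w2px(cam,p):
    c=env.calibration(cam);q=np.array(c["view"])@np.r_[p,1]
    return np.array([c["fx"]*q[0]/q[2]+c["cx"],c["fy"]*q[1]/q[2]+c["cy"]])
E
python3 - <<'E'
from h import *
for n in("top","scene"):
    im,d=env.get_image(n);cv2.imwrite(f"pics/{n}0.png",im[...,::-1]);np.save(f"{n}0.npy",d)
    for k in("reacher","blue_cap","orange_cap","shelf","jaws"):
        for r in env.spot_point(n,k)[:5]:
            u,v=r["xy"][0]*640,r["xy"][1]*480
            print(n,k,round(r["conf"],2),round(u),round(v),px2w(n,u,v,z=0.014 if k=="jaws" else 0).round(3))
print(env.nose_length,env.observe()["t"],np.round(env.observe()["orientation"],3))
E
```

```text
pics
top reacher 0.94 347 268 [ 0.465 -0.25   0.   ]
top reacher 0.71 499 202 [ 0.6   -0.555  0.   ]
top reacher 0.66 446 348 [ 0.311 -0.439  0.   ]
top shelf 0.8 247 151 [ 0.704 -0.044  0.   ]
top jaws 0.92 276 257 [ 0.483 -0.111  0.014]
top jaws 0.79 525 323 [ 0.361 -0.586  0.014]
top jaws 0.78 579 222 [ 0.555 -0.702  0.014]
scene reacher 0.8 282 249 [ 0.457 -0.254 -0.   ]
scene reacher 0.69 218 395 [ 0.601 -0.553 -0.   ]
scene reacher 0.63 166 266 [ 0.317 -0.438  0.   ]
scene shelf 0.67 440 253 [ 0.7   -0.049  0.   ]
scene jaws 0.97 128 438 [ 0.559 -0.699  0.014]
scene jaws 0.92 339 208 [ 0.475 -0.101  0.014]
scene jaws 0.59 113 321 [ 0.359 -0.587  0.014]
0.008 0.6 [[-0.935  0.356  0.   ]
 [ 0.356  0.935 -0.   ]
 [-0.     0.    -1.   ]]
```

View pics/top0.png

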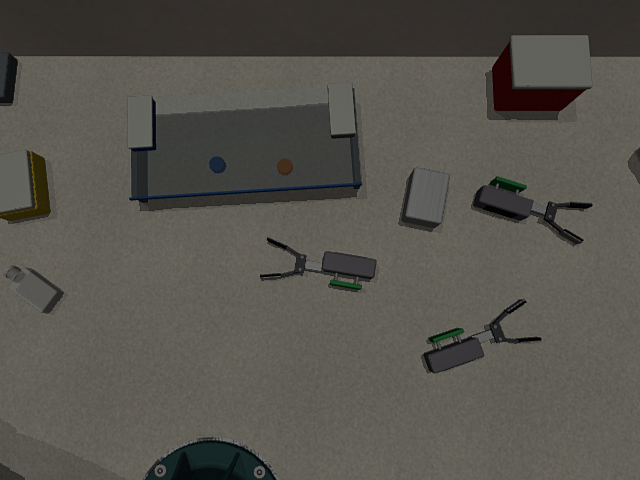

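View pics/scene0.png

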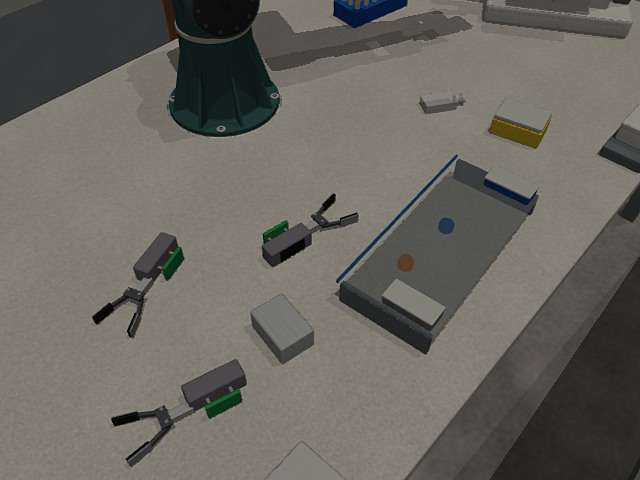

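Three reachers appear in the top view, at (347,268), (499,202) and (446,348). Robot's left is image left (+y), so the one at (347,268), y≈-0.25, is meant. The blue cap is at (217,165) and the orange cap at (285,167), both under the shelf. I'll measure and confirm with an enlarged crop.

Run:
```python
from h import *
im=cv2.imread("pics/top0.png")
crop=cv2.resize(im[220:310,240:400],None,fx=5,fy=5,interpolation=cv2.INTER_CUBIC);cv2.imwrite("pics/crop0.png",crop)
hsv=cv2.cvtColor(im,cv2.COLOR_BGR2HSV)
def comp(mask,z,name,box):
    m=np.zeros_like(mask);x0,y0,x1,y1=box;m[y0:y1,x0:x1]=mask[y0:y1,x0:x1]
    vs,us=np.nonzero(m); P=np.array([px2w("top",u,v,z=z) for u,v in zip(us,vs)])[:,:2]
    (c,s,a)=cv2.minAreaRect(P.astype(np.float32)*1000)
    pts=cv2.boxPoints((c,s,a))
    print(name,len(us),"mean",P.mean(0).round(4),"rect",np.round(c),np.round(s),round(a,1),pts.round().tolist())
H,S,V=[hsv[...,i] for i in range(3)]
comp((H>95)&(H<130)&(S>100),0.02,"blue",(195,145,240,185))
comp((H>0)&(H<25)&(S>100),0.02,"orange",(270,150,305,185))
comp((H>95)&(H<130)&(S>120)&(V>60),0.055,"strip",(125,178,365,205))
comp((H>50)&(H<85)&(S>100),0.039,"trigger",(320,270,370,300))
comp((V<95)&(V>65),0.04,"block",(322,245,380,280))
for n in [(347,258),(350,266)]: print(im[n[1],n[0]],hsv[n[1],n[0]])
d=np.load("top0.npy");
for u,v in((350,262),(217,165),(217,190),(245,100),(140,120),(340,110)): print(u,v,px2w("top",u,v,d=d[v,u]).round(3))
```

```text
blue 207 mean [0.6679 0.0102] rect [668.  11.] [31. 32.] 0.3 [[652.0, 27.0], [652.0, -6.0], [683.0, -6.0], [683.0, 27.0]]
orange 205 mean [ 0.6644 -0.1246] rect [ 664. -125.] [33. 29.] 19.4 [[644.0, -116.0], [654.0, -144.0], [685.0, -133.0], [675.0, -105.0]]
strip 336 mean [ 0.6051 -0.0576] rect [605. -54.] [  3. 441.] 4.1 [[588.0, 166.0], [619.0, -274.0], [622.0, -274.0], [591.0, 166.0]]
trigger 153 mean [ 0.4294 -0.2447] rect [ 429. -245.] [59.  9.] 80.6 [[420.0, -273.0], [429.0, -275.0], [439.0, -217.0], [430.0, -215.0]]
block 117 mean [ 0.4584 -0.2689] rect [ 469. -254.] [ 59. 105.] 0.4 [[439.0, -201.0], [440.0, -306.0], [499.0, -306.0], [498.0, -201.0]]
[60 58 60] [150   9  60]
[60 57 59] [140  13  60]
350 262 [ 0.471 -0.254  0.044]
217 165 [0.653 0.    0.06 ]
217 190 [ 0.604 -0.002  0.06 ]
245 100 [ 0.784 -0.049  0.061]
140 120 [0.731 0.142 0.085]
340 110 [ 0.753 -0.233  0.084]
```

View pics/crop0.png

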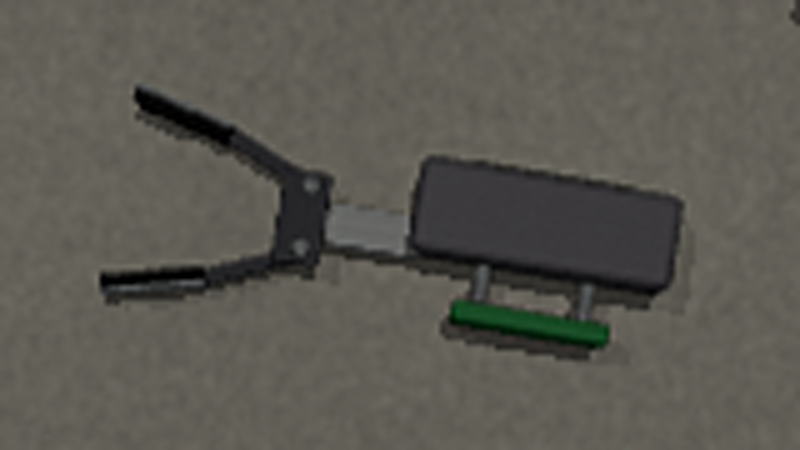

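The crop shows the leftmost reacher: grey block on the right, green trigger at about (530,320) towards the robot, and open jaws pointing left (+y). It fits the description. I'll hover over it next.

```bash
cat >> h.py <<'E'
from scipy.spatial.transform import Rotation as R
def plan(goal,n,polar=False,clo=0.0):
    """goal x,y,z,yaw(deg, of tool y axis); tool pointing down"""
    s=env.observe();p=np.array(s["tool_pos"]);O=np.array(s["orientation"])
    y0=np.degrees(np.arctan2(O[1,1],O[0,1]));g=np.array(goal[:3])
    dy=(goal[3]-y0+180)%360-180
    def Rt(y):
        y=np.radians(y);Y=np.array([np.cos(y),np.sin(y),0]);Z=np.array([0,0,-1.]);return np.c_[np.cross(Y,Z),Y,Z]
    cur,Rc=p.copy(),O.copy()
    for i in range(1,n+1):
        f=i/n
        if polar:
            r0,r1=np.hypot(*p[:2]),np.hypot(*g[:2]);a0,a1=np.arctan2(p[1],p[0]),np.arctan2(g[1],g[0])
            r=r0+f*(r1-r0);a=a0+f*(a1-a0);t=np.array([r*np.cos(a),r*np.sin(a),p[2]+f*(g[2]-p[2])])
        else: t=p+f*(g-p)
        d=np.round(Rc.T@(t-cur)*100,1);w=np.round(R.from_matrix(Rc.T@Rt(y0+f*dy)).as_rotvec(degrees=True),1)
        cur=cur+Rc@d/100;Rc=Rc@R.from_rotvec(w,degrees=True).as_matrix()
        print(np.r_[d,w,clo].tolist())
E
python3 - <<'E'
from h import *
plan((0.458,-0.25,0.17,-9),20,True)
E
```

```text
[-5.9, -1.1, 0.3, 0.0, 0.0, 3.9, 0.0]
[-5.8, -1.3, 0.2, 0.0, 0.0, 3.9, 0.0]
[-5.7, -1.3, 0.3, 0.0, 0.0, 3.9, 0.0]
[-5.6, -1.4, 0.2, 0.0, 0.0, 3.9, 0.0]
[-5.5, -1.6, 0.3, 0.0, 0.0, 3.9, 0.0]
[-5.4, -1.6, 0.3, 0.0, 0.0, 3.9, 0.0]
[-5.3, -1.6, 0.2, 0.0, 0.0, 4.0, 0.0]
[-5.1, -1.8, 0.3, 0.0, 0.0, 3.9, 0.0]
[-5.1, -1.8, 0.2, 0.0, 0.0, 3.9, 0.0]
[-5.0, -1.9, 0.3, 0.0, 0.0, 3.9, 0.0]
[-4.9, -2.0, 0.3, 0.0, 0.0, 3.9, 0.0]
[-4.7, -2.0, 0.2, 0.0, 0.0, 3.9, 0.0]
[-4.7, -2.1, 0.3, 0.0, 0.0, 3.9, 0.0]
[-4.5, -2.2, 0.2, 0.0, 0.0, 3.9, 0.0]
[-4.4, -2.2, 0.3, 0.0, 0.0, 3.9, 0.0]
[-4.4, -2.2, 0.3, 0.0, 0.0, 3.9, 0.0]
[-4.2, -2.4, 0.2, 0.0, 0.0, 3.9, 0.0]
[-4.0, -2.3, 0.3, 0.0, 0.0, 3.9, 0.0]
[-4.0, -2.4, 0.2, 0.0, 0.0, 4.0, 0.0]
[-3.9, -2.5, 0.3, 0.0, 0.0, 3.9, 0.0]
```

>>> drive_tool --pt "-5.9 -1.1 0.3 0 0 3.9 0" --pt "-5.8 -1.3 0.2 0 0 3.9 0" --pt "-5.7 -1.3 0.3 0 0 3.9 0" --pt "-5.6 -1.4 0.2 0 0 3.9 0" --pt "-5.5 -1.6 0.3 0 0 3.9 0"

```text
t: 1.23
tool_pos: [0.4671, 0.4593, 0.2091]
orientation: [[-0.761, 0.649, 0.0], [0.649, 0.761, 0.0], [-0.0, 0.001, -1.0]]
wrist_force: [0.3, 0.4, -0.4]
width: 0.0909
grasp_force: 0.0
```

>>> drive_tool --pt "-5.4 -1.6 0.3 0 0 3.9 0" --pt "-5.3 -1.6 0.2 0 0 4.0 0" --pt "-5.1 -1.8 0.3 0 0 3.9 0" --pt "-5.1 -1.8 0.2 0 0 3.9 0" --pt "-5.0 -1.9 0.3 0 0 3.9 0"

```text
t: 1.85
tool_pos: [0.5738, 0.21, 0.1961]
orientation: [[-0.499, 0.867, 0.001], [0.867, 0.499, 0.0], [-0.0, 0.001, -1.0]]
wrist_force: [-0.0, 0.8, 0.2]
width: 0.0908
grasp_force: 0.0
```

>>> drive_tool --pt "-4.9 -2.0 0.3 0 0 3.9 0" --pt "-4.7 -2.0 0.2 0 0 3.9 0" --pt "-4.7 -2.1 0.3 0 0 3.9 0" --pt "-4.5 -2.2 0.2 0 0 3.9 0" --pt "-4.4 -2.2 0.3 0 0 3.9 0"

```text
t: 2.48
tool_pos: [0.5644, -0.0427, 0.1831]
orientation: [[-0.181, 0.984, 0.001], [0.984, 0.181, -0.0], [-0.0, 0.001, -1.0]]
wrist_force: [0.4, -1.1, 0.7]
width: 0.0911
grasp_force: 0.0
```

>>> drive_tool --pt "-4.4 -2.2 0.3 0 0 3.9 0" --pt "-4.2 -2.4 0.2 0 0 3.9 0" --pt "-4.0 -2.3 0.3 0 0 3.9 0" --pt "-4.0 -2.4 0.2 0 0 4.0 0" --pt "-3.9 -2.5 0.3 0 0 3.9 0"

```text
t: 3.1
tool_pos: [0.457, -0.2513, 0.1701]
orientation: [[0.159, 0.987, 0.001], [0.987, -0.159, -0.0], [-0.0, 0.001, -1.0]]
wrist_force: [0.0, -0.4, -0.2]
width: 0.0912
grasp_force: 0.0
```

Run:
```python
from h import *
im,d=env.get_image("wrist");cv2.imwrite("pics/w1.png",im[...,::-1]);np.save("w1.npy",d)
s=env.observe();print(s["t"],np.round(s["tool_pos"],4),np.round(s["orientation"],3).tolist())
for k in("reacher","jaws"):
    for r in env.spot_point("wrist",k)[:3]:
        u,v=r["xy"][0]*640,r["xy"][1]*480
        print(k,round(r["conf"],2),round(u),round(v),px2w("wrist",u,v,z=0.014 if k=="jaws" else 0).round(4))
hsv=cv2.cvtColor(im,cv2.COLOR_RGB2HSV);H,S,V=[hsv[...,i] for i in range(3)]
vs,us=np.nonzero((H>45)&(H<90)&(S>90))
P=np.array([px2w("wrist",u,v,d=d[v,u]) for u,v in zip(us,vs)])
Q=P[abs(P[:,2]-.039)<.005];c=cv2.minAreaRect((Q[:,:2]*1000).astype(np.float32));print("trig top",len(P),len(Q),c,cv2.boxPoints(c).round(1).tolist())
# all things 36-46 mm high near
vv,uu=np.mgrid[0:480:2,0:640:2];A=np.array([px2w("wrist",u,v,d=d[v,u]) for u,v in zip(uu.ravel(),vv.ravel()) if d[v,u]>0])
B=A[(A[:,2]>.035)&(A[:,2]<.05)&(np.hypot(A[:,0]-.46,A[:,1]+.25)<.09)]
c=cv2.minAreaRect((B[:,:2]*1000).astype(np.float32));print("block+trig",len(B),c,cv2.boxPoints(c).round(1).tolist(),np.median(B[:,2]))
```

```text
3.15 [ 0.4544 -0.2536  0.1695] [[0.164, 0.987, -0.001], [0.987, -0.164, -0.0], [-0.001, -0.001, -1.0]]
reacher 0.91 311 219 [ 0.4519 -0.2518  0.    ]
reacher 0.8 217 398 [ 0.3108 -0.4421  0.    ]
trig top 1361 705 ((389.1279296875, -318.5501403808594), (225.4210968017578, 25.69817352294922), 61.00422286987305) [[323.29998779296875, -410.8999938964844], [345.70001220703125, -423.3999938964844], [455.0, -226.1999969482422], [432.5, -213.6999969482422]]Traceback (most recent call last):
  File "<stdin>", line 13, in <module>
  File "h.py", line 4, in px2w
    c=env.calibration(cam);V=np.linalg.inv(np.array(c["view"]))
ValueError: time passes only in moves, steps and waits
```

View pics/w1.png

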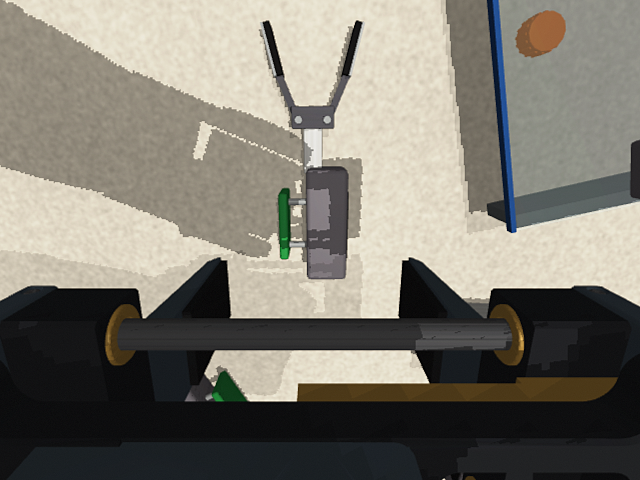

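The wrist view shows the reacher upright: block top spans columns 306–348 and rows 167–278, the trigger's outer edge is at column 279 (rows 189–259), and the pads' tips are at (264,22) and (361,22). The orange cap at (541,33) is well clear.

Run:
```python
from h import *
W=lambda u,v,z:px2w("wrist",u,v,z=z)[:2]
b=[W(347,168,.04),W(348,277,.04)];t=[W(279,190,.039),W(279,258,.039)]
j=(W(264,22,.024)+W(361,22,.024))/2
print("block outer",np.round(b,4),"trig outer",np.round(t,4),"tipmid",j.round(4))
c=(np.mean(b,0)+np.mean(t,0))/2;v=(b[0]-b[1]);v2=t[0]-t[1];v3=j-c
print("origin",c.round(4),"width",np.linalg.norm(np.mean(b,0)-np.mean(t,0)).round(4))
for q in(v,v2,v3):print(np.degrees(np.arctan2(q[1],q[0])).round(1),np.linalg.norm(q).round(3))
print(px2w("wrist",541,33,z=.01))
```

```text
block outer [[ 0.4919 -0.2035]
 [ 0.4797 -0.3   ]] trig outer [[ 0.4327 -0.2126]
 [ 0.4213 -0.2724]] tipmid [ 0.4816 -0.089 ]
origin [ 0.4564 -0.2471] width 0.0595
82.8 0.097
79.2 0.061
81.0 0.16
[ 0.66703912 -0.12331398  0.01      ]
```

Run:
```python
from h import *
plan((0.456,-0.249,0.016,-8.8),5)
```

```text
[0.0, -0.0, 3.1, -0.0, 0.0, -0.1, 0.0]
[0.1, -0.0, 3.1, -0.0, 0.0, -0.1, 0.0]
[0.0, -0.1, 3.0, -0.0, 0.0, -0.0, 0.0]
[0.1, 0.0, 3.1, -0.0, 0.0, -0.1, 0.0]
[0.0, -0.0, 3.1, -0.0, 0.0, -0.1, 0.0]
```

>>> drive_tool --pt "0 0 3.1 0 0 -0.1 0" --pt "0.1 0 3.1 0 0 -0.1 0" --pt "0.1 -0.1 3.0 0 0 -0.1 0" --pt "0.1 0 2.7 0 0 -0.1 0" --pt "0 0 1.8 0 0 -0.1 0"

```text
t: 3.88
tool_pos: [0.4575, -0.2461, 0.0319]
orientation: [[0.147, 0.989, -0.001], [0.989, -0.147, 0.0], [0.0, -0.001, -1.0]]
wrist_force: [0.1, -0.8, 0.3]
width: 0.0909
grasp_force: 0.0
```

>>> drive_tool --pt "0 0 0.8 0 0 0 0" --pt "0 0 0.6 0 0 0 0" --pt "0 0 0 0 0 0 0.0"

```text
t: 4.25
tool_pos: [0.4574, -0.2469, 0.0191]
orientation: [[0.149, 0.989, 0.0], [0.989, -0.149, -0.0], [-0.0, 0.0, -1.0]]
wrist_force: [0.7, -0.3, 0.1]
width: 0.0914
grasp_force: 0.0
```

>>> drive_tool --pt "-0.1 0 0.3 0 0 0 0.2" --pt "0 0 0 0 0 0 0.37" --pt "0 0 0 0 0 0 0.37" --pt "0 0 0 0 0 0 0.37" --grip_force 8

```text
t: 4.75
tool_pos: [0.4572, -0.248, 0.0161]
orientation: [[0.149, 0.989, 0.0], [0.989, -0.149, -0.0], [-0.0, 0.0, -1.0]]
wrist_force: [1.7, 0.0, 0.2]
width: 0.058
grasp_force: 7.8
```

>>> drive_tool --pt "0 0 0 0 0 0 0.37" --pt "0 0 0 0 0 0 0.37"

```text
t: 5.0
tool_pos: [0.4573, -0.248, 0.0161]
orientation: [[0.149, 0.989, 0.001], [0.989, -0.149, -0.0], [-0.0, 0.001, -1.0]]
wrist_force: [1.4, -0.5, 2.2]
width: 0.0577
grasp_force: 8.0
```

Run:
```python
from h import *
plan((0.425,-0.130,0.030,-60),10,clo=.37)
```

```text
[1.1, -0.5, -0.1, 0.0, 0.0, 5.1, 0.37]
[1.1, -0.6, -0.2, 0.0, 0.0, 5.2, 0.37]
[1.0, -0.7, -0.1, 0.0, 0.0, 5.1, 0.37]
[1.0, -0.7, -0.2, 0.0, 0.0, 5.2, 0.37]
[0.8, -0.9, -0.1, 0.0, -0.0, 5.1, 0.37]
[0.8, -0.9, -0.1, 0.0, -0.0, 5.2, 0.37]
[0.7, -1.0, -0.2, 0.0, -0.0, 5.1, 0.37]
[0.6, -1.1, -0.1, 0.0, -0.0, 5.2, 0.37]
[0.5, -1.1, -0.2, 0.0, -0.0, 5.1, 0.37]
[0.5, -1.2, -0.1, 0.0, -0.0, 5.2, 0.37]
```

>>> drive_tool --pt "0 0 -0.3 0 0 0 0.37" --pt "0 0 -0.5 0 0 0 0.37" --pt "0 0 -0.6 0 0 0 0.37" --pt "0 0 0 0 0 0 0.37"

```text
t: 5.5
tool_pos: [0.4573, -0.248, 0.0305]
orientation: [[0.149, 0.989, 0.001], [0.989, -0.149, -0.0], [-0.0, 0.001, -1.0]]
wrist_force: [-0.5, 0.0, -1.6]
width: 0.0576
grasp_force: 7.3
```

>>> drive_tool --pt "1.1 -0.5 0 0 0 5.1 0.37" --pt "1.1 -0.6 0 0 0 5.2 0.37" --pt "1.0 -0.7 0 0 0 5.1 0.37" --pt "1.0 -0.7 0 0 0 5.2 0.37" --pt "0.8 -0.9 0 0 0 5.1 0.37"

```text
t: 6.12
tool_pos: [0.4407, -0.1887, 0.0299]
orientation: [[0.565, 0.825, 0.0], [0.825, -0.565, -0.0], [-0.0, 0.0, -1.0]]
wrist_force: [-0.2, -0.7, -1.7]
width: 0.0573
grasp_force: 7.3
```

>>> drive_tool --pt "0.8 -0.9 0 0 0 5.2 0.37" --pt "0.7 -1.0 0 0 0 5.1 0.37" --pt "0.6 -1.1 0 0 0 5.2 0.37" --pt "0.5 -1.1 0 0 0 5.1 0.37" --pt "0.5 -1.2 0 0 0 5.2 0.37"

```text
t: 6.75
tool_pos: [0.4247, -0.1289, 0.0299]
orientation: [[0.868, 0.497, -0.0], [0.497, -0.868, -0.0], [-0.0, -0.0, -1.0]]
wrist_force: [-0.6, -0.2, -2.3]
width: 0.0573
grasp_force: 7.3
```

>>> drive_tool --pt "0 0 0.5 0 0 0 0.37" --pt "0 0 0.5 0 0 0 0.37" --pt "0 0 0 0 0 0 0.37"

```text
t: 7.12
tool_pos: [0.4247, -0.1296, 0.0194]
orientation: [[0.866, 0.5, -0.001], [0.5, -0.866, 0.0], [-0.001, -0.001, -1.0]]
wrist_force: [-0.6, -0.5, -1.1]
width: 0.057
grasp_force: 7.0
```

Run:
```python
from h import *
im,d=env.get_image("wrist");cv2.imwrite("pics/w2.png",im[...,::-1]);np.save("w2.npy",d)
s=env.observe();print(s["t"],np.round(s["tool_pos"],4),np.round(s["orientation"],3).tolist(),s["width"])
for k in("jaws","blue_cap","orange_cap"):
    for r in env.spot_point("wrist",k)[:2]:
        u,v=r["xy"][0]*640,r["xy"][1]*480
        print(k,round(r["conf"],2),round(u),round(v),px2w("wrist",u,v,z=0.014 if k=="jaws" else 0).round(4))
```

```text
7.175 [ 0.4248 -0.1296  0.0197] [[0.866, 0.5, -0.0], [0.5, -0.866, 0.0], [-0.0, -0.0, -1.0]] 0.05750666279186792
```

View pics/w2.png

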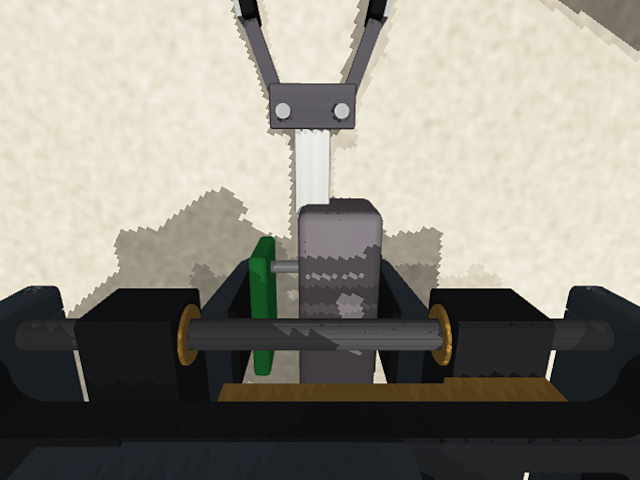

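The reacher is held straight in the fingers, with the jaw bracket at (312,105) and the cap out of view. I'll use the top camera to get jaws and cap in one picture.

Run:
```python
from h import *
for n in("top","scene"):
    im,d=env.get_image(n)
    if n=="top":cv2.imwrite("pics/t2.png",cv2.resize(im[120:300,160:360,::-1],None,fx=3.3,fy=3.3,interpolation=cv2.INTER_CUBIC))
    for k in("jaws","blue_cap","orange_cap"):
      for r in env.spot_point(n,k)[:4]:
        u,v=r["xy"][0]*640,r["xy"][1]*480
        print(n,k,round(r["conf"],2),round(u,1),round(v,1),px2w(n,u,v,z=0.017 if k=="jaws" else 0).round(4))
h=np.array([np.cos(np.pi/6),.5])
print("pred jaws top px",w2px("top",[*(np.array([.4248,-.1296])+.15*h),.017]).round(1))
```

```text
top jaws 0.87 580.7 223.9 [ 0.5519 -0.703   0.017 ]
top jaws 0.59 523.8 319.6 [ 0.3673 -0.5826  0.017 ]
top jaws 0.57 253.0 218.3 [ 0.5591 -0.0644  0.017 ]
scene jaws 0.8 127.2 435.3 [ 0.5555 -0.6969  0.017 ]
scene jaws 0.6 381.1 209.7 [ 0.5463 -0.0471  0.017 ]
scene jaws 0.55 114.0 322.2 [ 0.3654 -0.5873  0.017 ]
pred jaws top px [247.9 220.5]
```

View pics/t2.png

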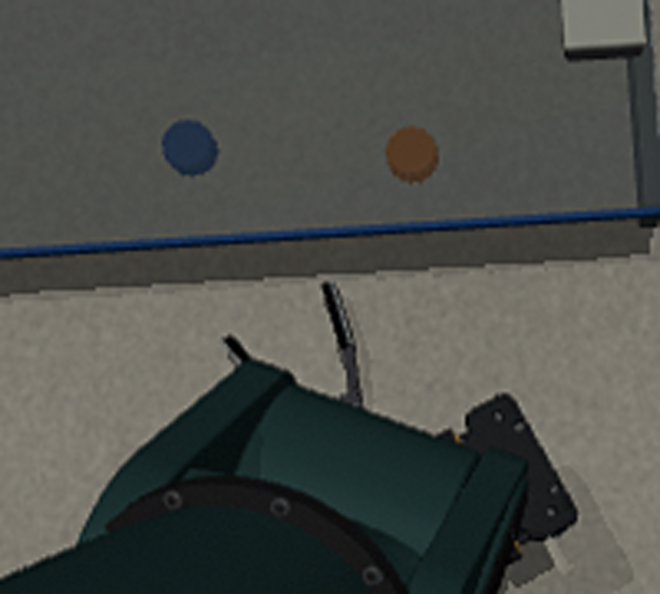

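The crop shows the jaw tips at (326,285) and (228,340), just short of the strip. The blue cap is at (190,148) and the orange at (412,154).

Run:
```python
from h import *
t=[px2w("top",160+x/3.3,120+y/3.3,z=.025)[:2] for x,y in((326,285),(228,340))]
m=np.mean(t,0);h=np.array([np.cos(np.pi/6),.5]);n=np.array([-.5,h[0]])
o=np.array([.4248,-.1296])
print(np.round(t,4),m.round(4),np.linalg.norm(t[0]-t[1]).round(4),"tip rel TCP fwd/lat",((m-o)@h).round(4),((m-o)@n).round(4), "pads",((np.array(t)-o)@n).round(4))
for z,cr in((.02,(190,148)),(.02,(412,154))):
    c=px2w("top",160+cr[0]/3.3,120+cr[1]/3.3,z=z)[:2];print(c.round(4),"cap rel TCP",((c-o)@h).round(4),((c-o)@n).round(4))
```

```text
[[ 0.5813 -0.0764]
 [ 0.5477 -0.0195]] [ 0.5645 -0.0479] 0.0661 tip rel TCP fwd/lat 0.1618 0.0009 pads [-0.0322  0.0339]
[0.667  0.0093] cap rel TCP 0.2792 -0.0008
[ 0.6638 -0.1253] cap rel TCP 0.2091 -0.1158
```

>>> drive_tool --pt "0 0 0.2 0 0 0 0.37" --pt "0.5 0 0 0 0 0 0.37" --pt "1.1 0 0 0 0 0 0.37" --pt "1.2 0 0 0 0 0 0.37" --pt "1.2 0 0 0 0 0 0.37"

```text
t: 8.35
tool_pos: [0.4605, -0.1088, 0.0179]
orientation: [[0.866, 0.5, 0.0], [0.5, -0.866, -0.0], [0.0, 0.0, -1.0]]
wrist_force: [0.3, -0.2, -1.9]
width: 0.0575
grasp_force: 7.0
```

>>> drive_tool --pt "1.2 0 0 0 0 0 0.37" --pt "1.2 0 0 0 0 0 0.37" --pt "1.2 0 0 0 0 0 0.37" --pt "1.2 0 0 0 0 0 0.37" --pt "1.0 0 0 0 0 0 0.37"

```text
t: 8.98
tool_pos: [0.5104, -0.08, 0.0179]
orientation: [[0.866, 0.499, 0.0], [0.499, -0.866, -0.0], [0.0, 0.0, -1.0]]
wrist_force: [0.0, -0.3, -2.2]
width: 0.0574
grasp_force: 7.0
```

>>> drive_tool --pt "1.0 0 0 0 0 0 0.37" --pt "1.0 0 0 0 0 0 0.37" --pt "0.7 0 0 0 0 0 0.37" --pt "0.4 0 0 0 0 0 0.37" --pt "0 0 0 0 0 0 0.37"

```text
t: 9.6
tool_pos: [0.5366, -0.0648, 0.0179]
orientation: [[0.866, 0.499, -0.0], [0.499, -0.866, -0.0], [-0.0, -0.0, -1.0]]
wrist_force: [0.2, -0.1, -1.5]
width: 0.0574
grasp_force: 7.0
```

Run:
```python
from h import *
im,d=env.get_image("top")
cv2.imwrite("pics/t3.png",cv2.resize(im[130:230,180:320,::-1],None,fx=5,fy=5,interpolation=cv2.INTER_CUBIC))
s=env.observe();print(s["t"],np.round(s["tool_pos"],4),s["wrist_force"])
```

```text
9.65 [ 0.5364 -0.0649  0.0179] [ 0.10628233 -0.38426265 -1.89897913]
```

View pics/t3.png

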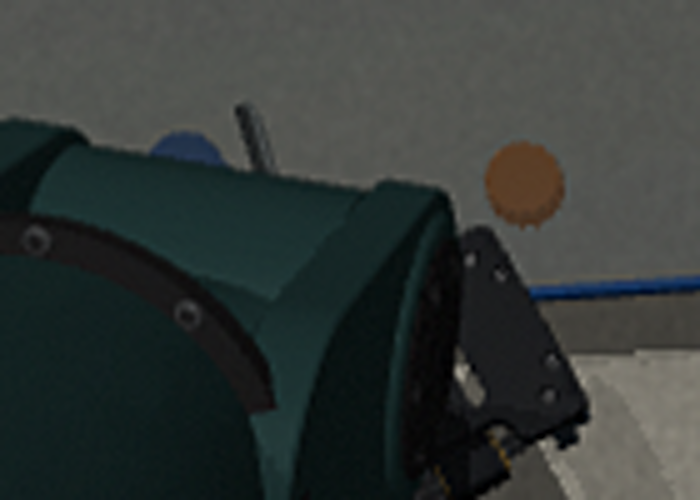

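The tips at (245,105) are past the blue cap at (187,165), so the cap lies between the pads. I'll lower to the bench and squeeze, shifting sideways to compensate for the one-sided trigger travel.

>>> drive_tool --pt "0 0 0.15 0 0 0 0.37" --pt "0 0.1 0 0 0 0 0.4" --pt "0 0.1 0 0 0 0 0.43" --pt "0 0.1 0 0 0 0 0.45" --pt "0 0.1 0 0 0 0 0.47" --grip_force 30

```text
t: 10.28
tool_pos: [0.5387, -0.0685, 0.0165]
orientation: [[0.866, 0.499, 0.0], [0.499, -0.866, -0.0], [0.0, 0.0, -1.0]]
wrist_force: [-0.4, -0.6, -1.2]
width: 0.0484
grasp_force: 10.5
```

>>> drive_tool --pt "0 0.05 0 0 0 0 0.6" --pt "0 0 0 0 0 0 0.7" --pt "0 0 0 0 0 0 0.7" --pt "0 0 0 0 0 0 0.7"

```text
t: 10.78
tool_pos: [0.5389, -0.0688, 0.0165]
orientation: [[0.866, 0.499, 0.0], [0.499, -0.866, -0.0], [0.0, 0.0, -1.0]]
wrist_force: [-0.7, 0.2, -2.5]
width: 0.0471
grasp_force: 30.0
```

>>> drive_tool --pt "-0.5 0 0 0 0 0 0.7" --pt "-1.0 0 0 0 0 0 0.7" --pt "-1.1 0 0 0 0 0 0.7" --pt "-1.1 0 0 0 0 0 0.7" --pt "-1.1 0 0 0 0 0 0.7"

```text
t: 11.4
tool_pos: [0.4964, -0.0932, 0.0165]
orientation: [[0.866, 0.499, -0.0], [0.499, -0.866, 0.0], [-0.0, -0.0, -1.0]]
wrist_force: [0.4, 1.7, -1.1]
width: 0.0472
grasp_force: 30.0
```

>>> drive_tool --pt "-1.1 0 0 0 0 0 0.7" --pt "-1.1 0 0 0 0 0 0.7" --pt "-1.1 0 0 0 0 0 0.7" --pt "-1.1 0 0 0 0 0 0.7" --pt "-1.1 0 0 0 0 0 0.7"

```text
t: 12.02
tool_pos: [0.449, -0.1206, 0.0164]
orientation: [[0.866, 0.499, 0.0], [0.499, -0.866, -0.0], [0.0, 0.0, -1.0]]
wrist_force: [0.5, 0.5, -2.1]
width: 0.0474
grasp_force: 30.0
```

>>> drive_tool --pt "-1.1 0 0 0 0 0 0.7" --pt "-1.0 0 0 0 0 0 0.7" --pt "-0.6 0 0 0 0 0 0.7" --pt "0 0 0 0 0 0 0.7"

```text
t: 12.52
tool_pos: [0.4259, -0.1339, 0.0164]
orientation: [[0.867, 0.499, -0.0], [0.499, -0.867, 0.0], [-0.0, -0.0, -1.0]]
wrist_force: [-0.9, 0.1, -1.9]
width: 0.0475
grasp_force: 30.0
```

Run:
```python
from h import *
im,d=env.get_image("scene")
cv2.imwrite("pics/s4.png",cv2.resize(im[130:330,240:500,::-1],None,fx=3,fy=3,interpolation=cv2.INTER_CUBIC))
s=env.observe();print(s["t"],np.round(s["tool_pos"],4),s["wrist_force"])
```

```text
12.575 [ 0.4262 -0.1338  0.0165] [ 0.67022986  0.00793089 -1.32685987]
```

View pics/s4.png

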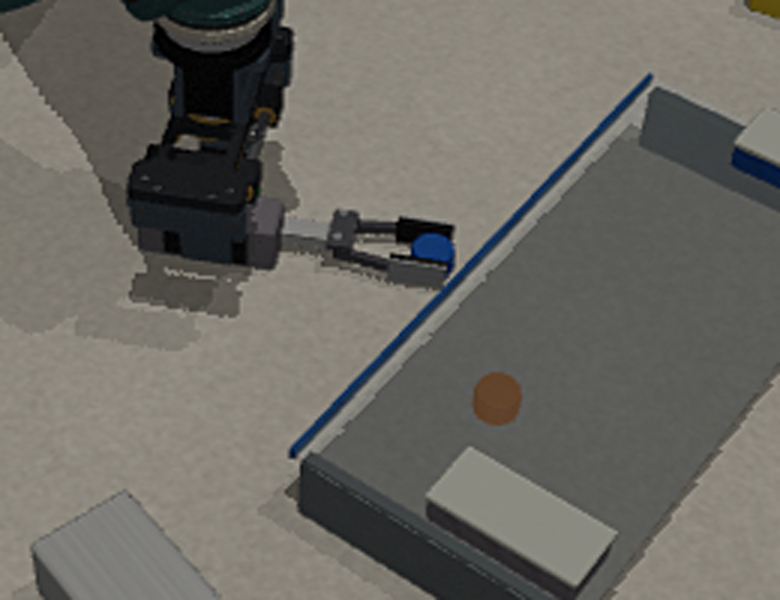

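The blue cap is in the shut jaws at crop (433,248), near the pad ends, and the orange cap hasn't moved. I'll check how far the blue cap is from the front edge.

Run:
```python
from h import *
im,d=env.get_image("scene")
hsv=cv2.cvtColor(im,cv2.COLOR_RGB2HSV);m=((hsv[...,0]>100)&(hsv[...,0]<128)&(hsv[...,1]>120)).astype(np.uint8)
m[:, :377]=0;m[:,393:]=0;m[:205]=0;m[222:]=0
vs,us=np.nonzero(m);print(len(us),us.mean(),vs.mean())
for u,v,z in((240+433/3,130+246/3,.02),(us.mean(),vs.mean(),.012)):
  c=px2w("scene",u,v,z=z)[:2]
  o=np.array([.4262,-.1338]);h=np.array([np.cos(np.pi/6),.5]);n=np.array([-.5,h[0]]);r=c-np.array([.605,-.054])
  print(c.round(4),"rel TCP",((c-o)@h).round(4),((c-o)@n).round(4),"in front",-(r@[.9975,.0703]))
```

```text
129 384.29457364341084 212.34883720930233
[ 0.557  -0.0503] rel TCP 0.1551 0.0069 in front 0.04758501948138528
[ 0.5533 -0.0446] rel TCP 0.1547 0.0137 in front 0.05087979031221542
```

The cap centre is about 48 mm in front of the edge, so it is clear by about 33 mm. Now I'll set down, open slowly and retreat.

>>> drive_tool --pt "0 0 0.03 0 0 0 0.48" --pt "0 -0.1 0 0 0 0 0.46" --pt "0 -0.1 0 0 0 0 0.43" --pt "0 -0.15 0 0 0 0 0.4" --pt "0 -0.1 0 0 0 0 0.37"

```text
t: 13.25
tool_pos: [0.4239, -0.1297, 0.0161]
orientation: [[0.866, 0.499, -0.0], [0.499, -0.866, 0.0], [-0.0, -0.0, -1.0]]
wrist_force: [-0.6, -0.9, -1.7]
width: 0.0576
grasp_force: 7.0
```

>>> drive_tool --pt "0 0 0 0 0 0 0.34" --pt "0 0 0 0 0 0 0.25" --pt "0 0 0 0 0 0 0.1" --pt "0 0 0 0 0 0 0" --pt "0 0 0 0 0 0 0"

```text
t: 13.88
tool_pos: [0.424, -0.1298, 0.0162]
orientation: [[0.866, 0.499, 0.0], [0.499, -0.866, -0.0], [0.0, 0.0, -1.0]]
wrist_force: [0.5, -0.1, 0.5]
width: 0.0908
grasp_force: 0.0
```

>>> drive_tool --pt "0 0 -1 0 0 0 0" --pt "0 0 -2 0 0 0 0" --pt "0 0 -4 0 0 0 0" --pt "0 0 -5 0 0 0 0" --pt "0 0 -5 0 0 0 0"

```text
t: 14.5
tool_pos: [0.4236, -0.1297, 0.1883]
orientation: [[0.866, 0.499, 0.0], [0.499, -0.866, -0.0], [0.0, 0.0, -1.0]]
wrist_force: [0.3, 0.7, -1.3]
width: 0.0911
grasp_force: 0.0
```

Run:
```python
from h import *
s=env.observe();print(s["t"],np.round(s["tool_pos"],4),s["wrist_force"])
im,d=env.get_image("wrist");cv2.imwrite("pics/w5.png",im[...,::-1])
for r in env.spot_point("wrist","blue_cap")[:1]:
    c=px2w("wrist",r["xy"][0]*640,r["xy"][1]*480,z=0)[:2];print(c,-(c-[.605,-.054])@[.9975,.0703])
im,d=env.get_image("scene");cv2.imwrite("pics/s5.png",cv2.resize(im[130:330,240:500,::-1],None,fx=3,fy=3,interpolation=cv2.INTER_CUBIC))
```

```text
14.5 [ 0.4236 -0.1297  0.1883] [ 0.31822336  0.74854203 -1.31132869]
[ 0.56225664 -0.05106559] 0.04243021558541818
```

View pics/w5.png

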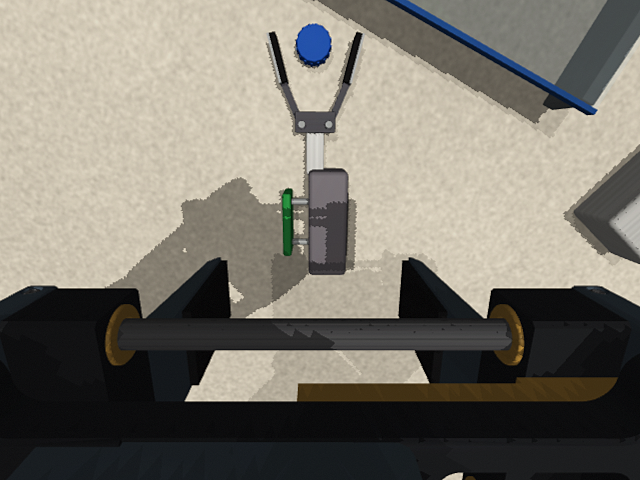

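View pics/s5.png

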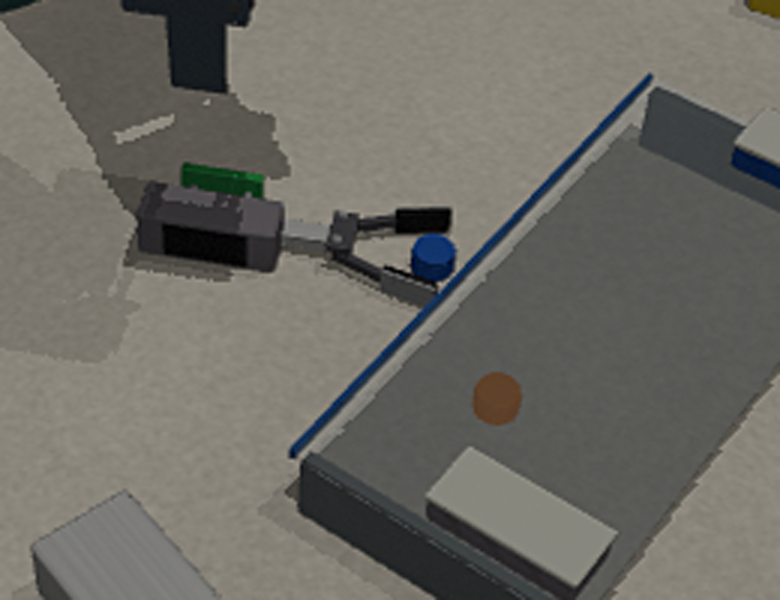

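The blue cap stands clear of the shelf at wrist (313,45). The reacher lies flat with its jaws open, and the orange cap hasn't moved. I'll hand the job in.

```bash
python3 -c "
from cell import env
print(env.sign_off())"
```

```text
the job is handed in; nothing more can be done
None
```

The blue cap stands on the open bench, about 27 mm clear of the shelf's front edge; the reacher lies flat with its jaws open, the orange cap was left alone, and the job is handed in at about 14.5 s.

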